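Gauge the height of the little upturned coffee cup

TASK

We are about to rehang the ledge under the peg board and need the height of the small coffee cup. Pick up the bridge height gauge by its barrel and set it down over the smaller of the two upturned cups, without dropping it, so that it stands upright with both legs flat on the worktop and its sprung foot resting on the middle of the cup. Let go and leave it standing there; keep the small cup where it is and leave the larger cup alone.

Things in the scene. Friction and masses are not known exactly. Their poses are not given: they have to be found in the camera images.
- gauge: Loose bridge height gauge, 0.54 kg, standing. Origin: centre of footprint at leg undersides; z up, y from leg to leg. Two legs centred at y=+-77, 140 clear between them, shoes 60 x 14 x 12. Crossbeam 24 x 166, z 93 to 105. On top, centred, a square steel barrel 30 x 30 (sides along x, y), z 105 to 165: grip it from above. A thin brass pointer on its +-x sides is look only. Sizes in mm.
- gauge_foot (a joint): Gauge reading (m): how far its sprung foot, a 24 mm steel disc on the gauge's centre line under the barrel, is pushed up. At 0 its underside hangs 5 mm above the leg undersides; over a part it reads the part's height less 5 mm (0.051 on the small cup). Travel 75 mm. Soft spring downwards, 0.5 N at 0, 1.3 N at 0.051, far less than the gauge's weight.
- cup: The cup to measure: the smaller one, white ceramic, 0.16 kg, loose, upside down on the worktop. 62 mm across the rim (now below), 56 mm high, flat closed foot 42 mm across on top. Small handle reaching 51 mm from the axis along its +x. Origin: on the axis at worktop level; z up. Any yaw.
- big_cup: Bystander: the larger, similar white cup, also upside down: 90 mm across its rim, 72 mm high, handle reaching 69 mm from the axis along its +x. Origin: on the axis, at worktop level; z up. To be left alone.
Mind the look-alikes: they are no part of the job. What is shaped like the gauge but orange is not meant.

How it is judged:
By the outcome, as a careful person would: the job done as asked, in the order asked, and still so for the second after the job is handed in, with the robot touching nothing.
It also fails if it takes over 40 s, if anything falls off the work surface, if the arm or the gripper's body presses on something with over 40 N, if the wrist force passes 120 N, or if a joint passes its speed limit or range.

ROBOT

A 6-joint arm with a two-finger parallel gripper is mounted at the origin on the work surface. World frame = base frame: x ahead of the robot, y to its left, z up, the work surface at z = 0. Lengths are in m, angles in rad, forces in N, time in s.
With the tool pointing down it reaches from about 0.25 to 0.8 m from the base axis. Payload 8.5 kg.
Tool frame: the origin (TCP) lies on the centre line of the jaws, within the pads' length; the fingertips stand 8 mm ahead of it and the grasp point (between the pads) lies 11 mm behind it (arm.finger_overhang is the distance from the TCP to the fingertips, in m); z points along the fingers, y is the line along which they close (so a half turn about z gives the same grasp; the last joint's range is limited). The gripper opens to 85 mm and grips with 20 to 120 N. Pads are 22 mm wide; open, the fingers measure 114 mm over their backs; the gripper's body (76 mm by 85 mm) begins 54 mm behind the grasp point. The pads swing forward as they close: fully open they stand 13 mm farther back than shut.
Start: joints at [1.152, 0.238, -0.013, 1.319, 0, 1.571], TCP at [0.213, 0.48, 0.239] pointing down, gripper open.
Joint ranges: [-2.66, 2.66], [-1.03, 1.9], [-1.14, 1.46], [-1.82, 2.27], [-1.45, 1.34], [-3.14, 3.14]. Speed limits (rad/s): [2.22, 2.22, 2.79, 3.14, 3.14, 3.14].

INTERFACE

Orientations are given as a rotation vector (axis times angle).
In Python, from bench import arm gives the robot as it stands. The module is installed in compiled form; this text tells all that it offers.
- The arm moves only by the tool servo_tool, never from a script. Its argument "series" is a list of rows, each a list of 7 numbers: the turn, a rotation vector about the world's x, y, z in rad, then the shift along the world's x, y, z in cm, then the finger opening in cm, from 0 to 8.54. A call has 1 to 12 rows; each row is the pose to reach, as a shift and turn from the pose commanded when the call began; what a row does not reach only later rows make up. A row lasts 1/12 s, in which the tool goes at most 41.7 mm and 7.16 degrees, less where a joint would pass 70% of its speed; a pose out of reach is approached as far as the arm can. A call with a gripper value outside its range is refused whole. The fingers move at their own pace and stop on an object; "grip_force" is the grip in N (left out, the last holds). Time passes only in rows, so rows that repeat a pose let the fingers close. It gives the time, the measured TCP pose, the force, the opening and the grip force at its end, in the units of the state.
- arm.get_state(): the state, without advancing time (a new reading comes with each control period).
- arm.capture(name): name is "scene" or "top"; returns (picture, depth): 420x560x3 uint8, red, green, blue; 420x560 float32, m along the optical axis (not along the pixel's ray), 0 where there is no reading.
- arm.camera_model(name): a dict with "K" (3x3 intrinsics, pixels), "pose" (4x4, takes a point from camera to world coordinates). Camera axes: x right, y down, z forward; pixel columns grow to the right and rows downward; lengths in m; the calibration is good to about 2 mm. A picture is of the moment at which its call begins. camera_model takes no time and is no camera call.
- arm.hand_in(): hands the job in; it is judged then, once.
The state is a dict: "t": time; "joints": joint angles; "joint_vel": joint speeds; "joint_efforts": joint torques, N m; "tcp_pos": TCP position; "tool_rot": TCP orientation; "contact_force": force on the tool from outside, world axes, zero at the start; "torque": the same for the moment, N m; "grip_width": finger opening in m; "finger_force": force on a finger pad.
Only numpy, scipy, OpenCV 4.12 (cv2) and the standard library are available. Lean on these libraries where they do the work, as an engineer would, in place of code of your own. Each camera call takes 0.05 s, during which the arm holds its last target. There are 200 camera calls.

## Working session

There is one attempt and no reset: what is moved stays moved. The work goes in short steps, Python scripts to look and compute and a tool call to move; the robot and the scene stay as the last step left them, time stands still between calls to the robot, and variables do not carry over. Pictures are saved under pics/ and viewed, at most 10 in all, crops included, and the job is handed in when it is done.

Besides the shell and the picture viewer there is one more tool, called after "Call:" as a command line: name --pt "numbers of a row" for each row, then --argument value for the rest. servo_tool: Moves the arm, as the interface text tells. Its arguments: {"type":"object","properties":{"series":{"type":"array"},"grip_force":{"type":"number"}},"required":["series"]}

```bash
mkdir -p pics; cat > h.py <<'E'
import numpy as np, cv2
from bench import arm
def grab(n):
    p,d=arm.capture(n); m=arm.camera_model(n); K=np.array(m["K"]);T=np.array(m["pose"])
    v,u=np.mgrid[:420,:560]
    P=np.stack([(u-K[0,2])/K[0,0]*d,(v-K[1,2])/K[1,1]*d,d],-1)@T[:3,:3].T+T[:3,3]
    P[d==0]=np.nan
    return p,P,K,T
E
python3 - <<'E'
from h import *
for n in("scene","top"):
    p,P,K,T=grab(n); cv2.imwrite(f"pics/{n}0.png",p[:,:,::-1]); np.savez(f"{n}0.npz",p=p,P=P,K=K,T=T); print(T.round(3),K.round(1))
print(arm.get_state())
E
```

```text
[[-0.727  0.522 -0.445  1.168]
 [ 0.686  0.565 -0.459  0.478]
 [ 0.012 -0.639 -0.769  1.055]
 [ 0.     0.     0.     1.   ]] [[522.7   0.  275.6]
 [  0.  522.7 213.7]
 [  0.    0.    1. ]]
[[ 0.027 -0.983  0.184  0.338]
 [-0.999 -0.03  -0.014 -0.123]
 [ 0.019 -0.184 -0.983  1.25 ]
 [ 0.     0.     0.     1.   ]] [[457.4   0.  281.2]
 [  0.  457.4 217. ]
 [  0.    0.    1. ]]
{'t': 0.1, 'joints': array([ 1.15201512e+00,  2.38745880e-01, -1.41546262e-02,  1.31921014e+00,
       -1.84318957e-05,  1.57080340e+00]), 'joint_vel': array([ 1.28144285e-03, -2.63850801e-03,  2.80660718e-03, -1.36208924e-03,
        5.81175605e-05, -9.15625612e-05]), 'joint_efforts': array([-4.11225119e-04, -5.39719820e+01,  3.46996987e+01,  1.34673697e-02,
       -3.28330361e-05, -1.20532866e-05]), 'tcp_pos': array([0.21334874, 0.47930175, 0.23873471]), 'tool_rot': array([-6.52981228e-01, -3.07272072e+00,  2.02528403e-03]), 'contact_force': array([ 0.33888241, -0.10122251, -0.41023702]), 'torque': array([0.00139289, 0.03242471, 0.01394582]), 'finger_force': 0.0, 'grip_width': 0.08542689467760992}
```

View pics/scene0.png

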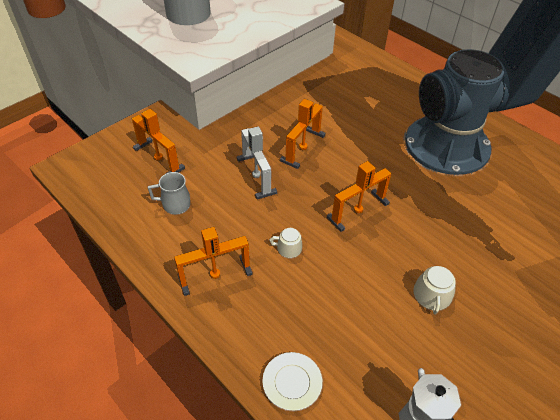

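View pics/top0.png

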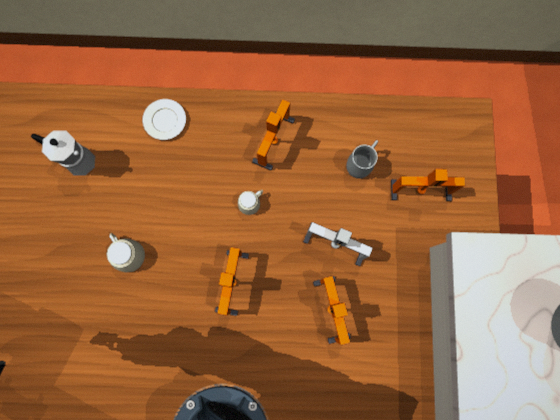

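The white/grey gauge is at top (340,240) and scene (256,160). The four orange ones, at top (273,133), (430,185), (230,280) and (335,310), are look-alikes. The small white cup is at top (249,202) and scene (290,242). The bigger cup is at top (124,254), and the grey mug at (363,160) is not white.

```bash
python3 - <<'E'
from h import *
D={n:np.load(n+"0.npz") for n in("scene","top")}
def roi(n,c,r):
    m=np.zeros((420,560),bool); m[c[1]-r:c[1]+r,c[0]-r:c[0]+r]=1; return m
def sel(n,c,r,z0,z1,maxsat=60):
    p,P=D[n]["p"],D[n]["P"]; hsv=cv2.cvtColor(p,cv2.COLOR_RGB2HSV)
    return P[roi(n,c,r)&(P[...,2]>z0)&(P[...,2]<z1)&(hsv[...,1]<maxsat+40)]
for n,g,c,b in(("top",(340,240),(249,202),(124,254)),("scene",(256,160),(290,242),(436,288))):
    q=sel(n,g,45,.158,.172); r=cv2.minAreaRect((q[:,:2]*1000).astype(np.float32)); print(n,"barrel",len(q),q.mean(0).round(4),r)
    q=sel(n,g,45,.098,.112); r=cv2.minAreaRect((q[:,:2]*1000).astype(np.float32)); print(" beam",len(q),q.mean(0).round(4),r)
    q=sel(n,g,45,.008,.016); r=cv2.minAreaRect((q[:,:2]*1000).astype(np.float32)) if len(q)>3 else 0; print(" shoes",len(q),r)
    for k,cc,z in(("cup",c,.056),("big",b,.072)):
        q=sel(n,cc,25,z-.006,z+.006); print(" ",k,len(q),q.mean(0).round(4),cv2.minEnclosingCircle((q[:,:2]*1000).astype(np.float32)))
        q=sel(n,cc,25,.012,z-.008); print("   body",len(q),q.min(0).round(3),q.max(0).round(3))
p=D["scene"]["p"]; t=D["top"]["p"]
im=np.hstack([cv2.resize(t[170:290,220:380],(400,300),interpolation=2),cv2.resize(p[115:265,190:390],(400,300),interpolation=2)])
cv2.imwrite("pics/crop.png",im[:,:,::-1])
# orange obstacles
P,pp=D["top"]["P"],D["top"]["p"]; h=cv2.cvtColor(pp,cv2.COLOR_RGB2HSV)
m=((h[...,1]>200)&(h[...,2]>120)&(P[...,2]>.085)&(P[...,2]<.2)).astype(np.uint8)
N,L,s,_=cv2.connectedComponentsWithStats(m)
for i in range(1,N):
    if s[i,4]>100: q=P[L==i]; print("orange",s[i,4],cv2.minAreaRect((q[:,:2]*1000).astype(np.float32)))
E
```

```text
top barrel 160 [ 0.4993 -0.2886  0.1664] ((499.6561584472656, -288.98828125), (29.748741149902344, 30.475887298583984), 69.9750747680664)
 beam 495 [ 0.4997 -0.2889  0.1064] ((499.1563720703125, -289.2322692871094), (165.48574829101562, 26.65134048461914), 68.20211029052734)
 shoes 110 ((453.1095275878906, -258.4867248535156), (171.72731018066406, 134.16305541992188), 57.60579299926758)
  cup 248 [ 0.6044 -0.0497  0.0561] ((604.8777465820312, -48.56658935546875), 26.283754348754883)
   body 139 [ 0.575 -0.085  0.012] [ 0.641 -0.021  0.048]
  big 481 [0.4515 0.2709 0.0722] ((450.94989013671875, 270.4893798828125), 35.811519622802734)
   body 453 [0.409 0.227 0.012] [0.508 0.313 0.064]
scene barrel 111 [ 0.5044 -0.2869  0.1641] ((503.2890930175781, -288.3847351074219), (33.66559600830078, 30.545326232910156), 69.05790710449219)
 beam 285 [ 0.5129 -0.2688  0.1045] ((501.97271728515625, -289.30499267578125), (170.02294921875, 29.100406646728516), 68.92867279052734)
 shoes 227 ((428.517333984375, -363.25518798828125), (362.38262939453125, 161.5148468017578), 71.3131332397461)
  cup 237 [ 
[... 156 characters left out ...]
0.4573 0.2746 0.0714] ((456.00250244140625, 272.8004150390625), 33.35356903076172)
   body 769 [0.421 0.233 0.012] [0.511 0.318 0.064]
orange 279 ((823.503173828125, -125.87871551513672), (29.36692237854004, 100.60728454589844), 65.48887634277344)
orange 242 ((747.3304443359375, -93.12042999267578), (24.922595977783203, 69.74159240722656), 67.73958587646484)
orange 637 ((659.8409423828125, -528.9517822265625), (165.57333374023438, 30.20264434814453), 89.778076171875)
orange 692 ((388.20257568359375, -11.873085021972656), (28.765888214111328, 165.85240173339844), 82.76068878173828)
orange 753 ((324.5245361328125, -279.862548828125), (165.5822296142578, 30.731958389282227), 16.625883102416992)
```

View pics/crop.png

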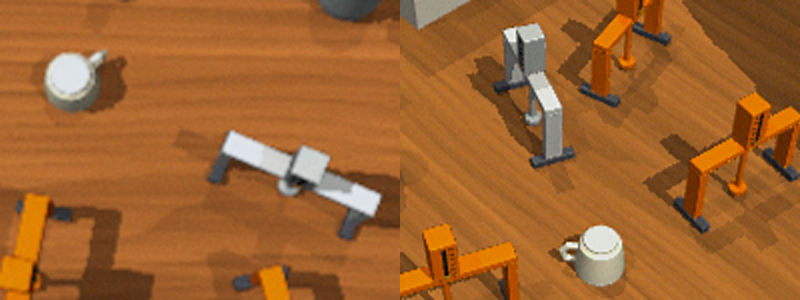

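The crop confirms it. On the left, the only white/grey gauge is at (290,170) and the small upturned cup is at (72,80). On the right, they are at (530,90) and (598,255). The sizes check out: barrel 30x30 at z≈0.165, beam 166 long, cup top at 0.056.

Gauge: (0.501,-0.289), leg line at 68.6°. Cup: (0.606,-0.047). Tool y is already at 66°, so I need a turn of +2.6°.

Call:
servo_tool --pt "0 0 0.01 2.5 -7 0 8.5" --pt "0 0 0.02 5 -14 0.5 8.5" --pt "0 0 0.03 7.5 -21 1 8.5" --pt "0 0 0.045 10 -28 1 8.5" --pt "0 0 0.045 12.5 -35 1 8.5" --pt "0 0 0.045 14.4 -38.4 1 8.5" --pt "0 0 0.045 14.4 -38.4 1 8.5" --pt "0 0 0.045 14.4 -38.4 1 8.5" --pt "0 0 0.045 14.4 -38.4 1 8.5" --pt "0 0 0.045 14.4 -38.4 1 8.5" --pt "0 0 0.045 14.4 -38.4 1 8.5" --pt "0 0 0.045 14.4 -38.4 1 8.5"

```text
t: 1.1
tcp_pos: [0.3578, 0.0938, 0.2492]
tool_rot: [-0.592, -3.085, 0.0]
contact_force: [-0.7, 0.3, -0.4]
grip_width: 0.0851
finger_force: 0.0
```

Call:
servo_tool --pt "0 0 0 1.2 -3.2 0 8.5" --pt "0 0 0 2.4 -6.4 0 8.5" --pt "0 0 0 3.6 -9.6 0 8.5" --pt "0 0 0 4.8 -12.8 0 8.5" --pt "0 0 0 6 -16 0 8.5" --pt "0 0 0 7.2 -19.2 0 8.5" --pt "0 0 0 8.4 -22.4 0 8.5" --pt "0 0 0 9.6 -25.6 0 8.5" --pt "0 0 0 10.8 -28.8 0 8.5" --pt "0 0 0 12 -32 0 8.5" --pt "0 0 0 13.2 -35.2 0 8.5" --pt "0 0 0 14.3 -38.3 0 8.5"

```text
t: 2.1
tcp_pos: [0.5018, -0.2873, 0.2488]
tool_rot: [-0.58, -3.087, -0.001]
contact_force: [0.4, -0.1, -0.2]
grip_width: 0.0851
finger_force: 0.0
```

Call:
servo_tool --pt "0 0 0 0 0 0 8.5" --pt "0 0 0 0 0 0 8.5" --pt "0 0 0 0 0 0 8.5" --pt "0 0 0 0 0 0 8.5"

```text
t: 2.43
tcp_pos: [0.5006, -0.2857, 0.2493]
tool_rot: [-0.581, -3.087, -0.001]
contact_force: [0.6, 1.0, -0.0]
grip_width: 0.0848
finger_force: 0.0
```

```bash
python3 - <<'E'
from h import *
s=arm.get_state(); print(s["tcp_pos"],s["tool_rot"],s["joints"])
a,b=[grab(n)[0] for n in("scene","top")]
im=np.hstack([cv2.resize(a[60:210,150:350],(400,300)),cv2.resize(b[160:310,240:440],(400,300))])
cv2.imwrite("pics/above.png",im[:,:,::-1])
E
```

```text
[ 0.50060285 -0.28565807  0.24925281] [-5.80738193e-01 -3.08689808e+00 -5.87066699e-04] [-5.18633834e-01  3.25242613e-01  1.34322240e-01  1.38051065e+00
  1.76185816e-04 -1.46720886e-01]
```

View pics/above.png

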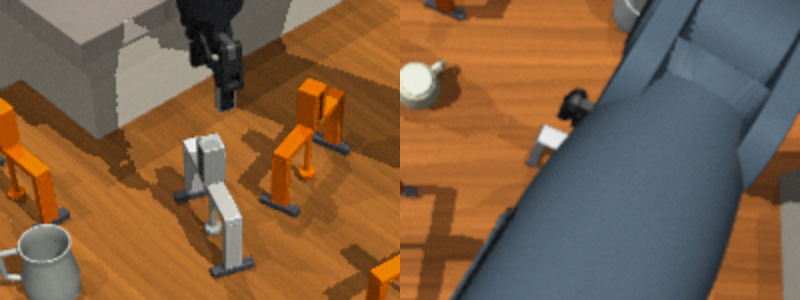

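The gripper (left, 225,75) hangs directly over the white gauge barrel (left, 210,155), and nothing is in the way. Going down.

Call:
servo_tool --pt "0 0 0 0 -0.3 -2 8.5" --pt "0 0 0 0 -0.3 -4 8.5" --pt "0 0 0 0 -0.3 -5.5 8.5" --pt "0 0 0 0 -0.3 -7 8.5" --pt "0 0 0 0 -0.3 -8.5 8.5" --pt "0 0 0 0 -0.3 -9.7 8.5" --pt "0 0 0 0 -0.3 -10.7 8.5" --pt "0 0 0 0 -0.3 -11.4 8.5" --pt "0 0 0 0 -0.3 -11.9 8.5" --pt "0 0 0 0 -0.3 -12.1 8.5" --pt "0 0 0 0 -0.3 -12.1 8.5" --pt "0 0 0 0 -0.3 -12.1 8.5"

```text
t: 3.53
tcp_pos: [0.5007, -0.2905, 0.1287]
tool_rot: [0.584, 3.086, -0.001]
contact_force: [0.1, -0.3, 0.0]
grip_width: 0.0849
finger_force: 0.0
```

Call:
servo_tool --pt "0 0 0 0 0 0 6" --pt "0 0 0 0 0 0 5" --pt "0 0 0 0 0 0 4" --pt "0 0 0 0 0 0 3.5" --pt "0 0 0 0 0 0 3" --pt "0 0 0 0 0 0 2.5" --pt "0 0 0 0 0 0 2.5" --pt "0 0 0 0 0 0 2.5" --pt "0 0 0 0 0 0 2.5" --pt "0 0 0 0 0 0 2.5" --grip_force 50

```text
t: 4.37
tcp_pos: [0.5007, -0.2901, 0.1285]
tool_rot: [0.583, 3.087, 0.001]
contact_force: [1.6, 4.4, 5.5]
grip_width: 0.0293
finger_force: 50.6
```

Gripped at 29.3 mm with 51 N. Lifting it straight up 10 cm and checking with the camera.

Call:
servo_tool --pt "0 0 0 0 0 0.3 2.5" --pt "0 0 0 0 0 0.8 2.5" --pt "0 0 0 0 0 1.6 2.5" --pt "0 0 0 0 0 2.8 2.5" --pt "0 0 0 0 0 4.2 2.5" --pt "0 0 0 0 0 5.8 2.5" --pt "0 0 0 0 0 7.3 2.5" --pt "0 0 0 0 0 8.6 2.5" --pt "0 0 0 0 0 9.5 2.5" --pt "0 0 0 0 0 10 2.5" --pt "0 0 0 0 0 10 2.5" --pt "0 0 0 0 0 10 2.5"

```text
t: 5.37
tcp_pos: [0.5003, -0.2904, 0.2279]
tool_rot: [-0.584, -3.086, 0.0]
contact_force: [-1.2, 0.8, -6.0]
grip_width: 0.0293
finger_force: 50.2
```

Call:
servo_tool --pt "0 0 0 0.4 1 0 2.5" --pt "0 0 0 1.3 3 0 2.5" --pt "0 0 0 2.6 6 0 2.5" --pt "0 0 0 4 9.2 0 2.5" --pt "0 0 0 5.4 12.4 0 2.5" --pt "0 0 0 6.8 15.6 0 2.5" --pt "0 0 0 8.1 18.6 0 2.5" --pt "0 0 0 9.2 21.1 0 2.5" --pt "0 0 0 10 22.9 0 2.5" --pt "0 0 0 10.5 24 0 2.5" --pt "0 0 0 10.6 24.3 0 2.5" --pt "0 0 0 10.6 24.3 0 2.5"

```text
t: 6.37
tcp_pos: [0.6063, -0.0467, 0.2275]
tool_rot: [-0.582, -3.086, 0.001]
contact_force: [0.1, -0.9, -6.1]
grip_width: 0.0293
finger_force: 51.0
```

Call:
servo_tool --pt "0 0 0 0 0 0 2.5" --pt "0 0 0 0 0 0 2.5" --pt "0 0 0 0 0 0 2.5" --pt "0 0 0 0 0 0 2.5" --pt "0 0 0 0 0 0 2.5"

```text
t: 6.78
tcp_pos: [0.6063, -0.0481, 0.2284]
tool_rot: [0.585, 3.086, -0.0]
contact_force: [0.1, -0.6, -5.8]
grip_width: 0.0296
finger_force: 51.0
```

```bash
python3 - <<'E'
from h import *
s=arm.get_state(); print(s["tcp_pos"],s["tool_rot"])
for n in("scene","top"):
    p,P,K,T=grab(n); np.savez(n+"1.npz",p=p,P=P,K=K,T=T)
    hsv=cv2.cvtColor(p,cv2.COLOR_RGB2HSV)
    near=np.hypot(P[...,0]-.606,P[...,1]+.047)<.13
    for z in(.198,.203,.208):
        q=P[near&(abs(P[...,2]-z)<.004)&(hsv[...,1]<100)&(hsv[...,2]>70)]
        if len(q)>5: print(n,z,len(q),cv2.minAreaRect((q[:,:2]*1000).astype(np.float32)))
    m=near&(abs(P[...,2]-.056)<.006)&(hsv[...,1]<100); q=P[m]
    if len(q)>5: print(" cup",len(q),q.mean(0))
    m=near&(P[...,2]>.09)&(P[...,2]<.114); q=P[m]; print(" shoes/foot",len(q))
    if n=="scene": cv2.imwrite("pics/hover.png",cv2.resize(p[130:280,190:390],(800,600),interpolation=2)[:,:,::-1])
E
```

```text
[ 0.60632835 -0.04812831  0.2284161 ] [ 5.85372371e-01  3.08639551e+00 -2.31051796e-04]
scene 0.198 99 ((607.2291259765625, -48.561500549316406), (167.787109375, 25.55207633972168), 68.9466781616211)
scene 0.203 410 ((608.5968017578125, -48.627655029296875), (168.6110382080078, 25.65509033203125), 70.02070617675781)
scene 0.208 260 ((610.2564086914062, -46.82032012939453), (164.11953735351562, 27.4105224609375), 70.18192291259766)
 cup 228 [ 0.60988773 -0.04640052  0.05506832]
 shoes/foot 376
top 0.198 13 ((572.7535400390625, -100.39599609375), (50.46915817260742, 10.60103988647461), 80.90840911865234)
top 0.203 144 ((585.1309204101562, -99.1197280883789), (57.991214752197266, 24.67083740234375), 67.54466247558594)
top 0.208 184 ((584.7587890625, -99.0721435546875), (58.18577575683594, 23.958703994750977), 67.55899047851562)
 cup 19 [ 0.60295348 -0.06957012  0.05498466]
 shoes/foot 105
```

View pics/hover.png

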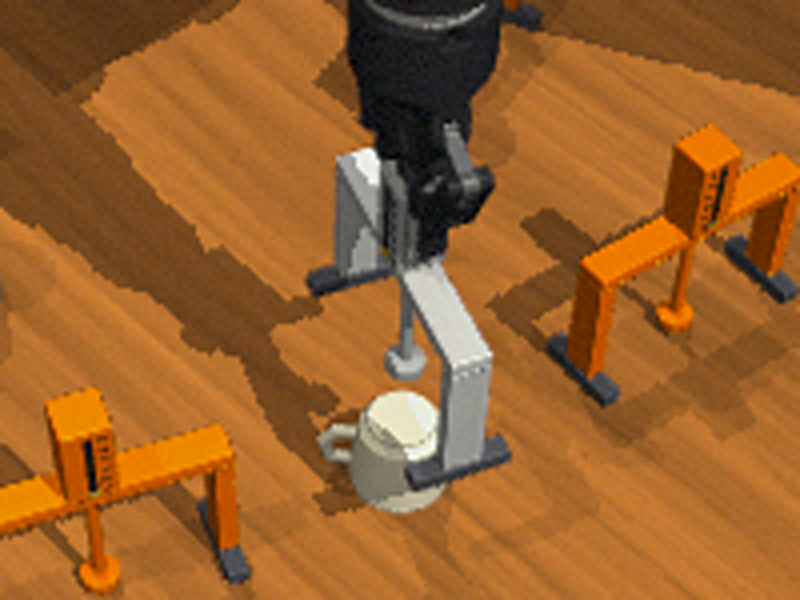

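The gauge hangs upright over the small cup: foot at (405,360), cup top at (402,418), handle at left (335,440) inside the legs' clearance. Beam centre against cup centre in the same view calls for about +1 mm in x and y. Lowering.

Call:
servo_tool --pt "0 0 0 0.1 0.1 -0.4 2.5" --pt "0 0 0 0.1 0.1 -1.2 2.5" --pt "0 0 0 0.1 0.1 -2.2 2.5" --pt "0 0 0 0.1 0.1 -3.2 2.5" --pt "0 0 0 0.1 0.1 -4.0 2.5" --pt "0 0 0 0.1 0.1 -4.6 2.5" --pt "0 0 0 0.1 0.1 -5.2 2.5" --pt "0 0 0 0.1 0.1 -5.8 2.5" --pt "0 0 0 0.1 0.1 -6.4 2.5" --pt "0 0 0 0.1 0.1 -7 2.5" --pt "0 0 0 0.1 0.1 -7.6 2.5" --pt "0 0 0 0.1 0.1 -8.2 2.5"

```text
t: 7.88
tcp_pos: [0.6075, -0.0464, 0.1458]
tool_rot: [0.584, 3.087, -0.0]
contact_force: [-0.9, 0.5, -3.4]
grip_width: 0.0296
finger_force: 51.1
```

Call:
servo_tool --pt "0 0 0 0 0 -0.4 2.5" --pt "0 0 0 0 0 -0.8 2.5" --pt "0 0 0 0 0 -1.1 2.5" --pt "0 0 0 0 0 -1.3 2.5" --pt "0 0 0 0 0 -1.45 2.5" --pt "0 0 0 0 0 -1.55 2.5" --pt "0 0 0 0 0 -1.6 2.5" --pt "0 0 0 0 0 -1.6 2.5" --pt "0 0 0 0 0 -1.6 2.5"

```text
t: 8.63
tcp_pos: [0.6075, -0.0464, 0.1304]
tool_rot: [0.584, 3.087, -0.0]
contact_force: [-0.4, 0.1, -5.2]
grip_width: 0.0295
finger_force: 51.1
```

Call:
servo_tool --pt "0 0 0 0 0 -0.05 2.5" --pt "0 0 0 0 0 -0.1 2.5" --pt "0 0 0 0 0 -0.15 2.5" --pt "0 0 0 0 0 -0.18 2.5" --pt "0 0 0 0 0 -0.18 2.5" --pt "0 0 0 0 0 -0.18 2.5"

```text
t: 9.13
tcp_pos: [0.6075, -0.0464, 0.1286]
tool_rot: [0.584, 3.087, -0.0]
contact_force: [-0.5, -0.2, -2.4]
grip_width: 0.0294
finger_force: 51.5
```

```bash
python3 - <<'E'
from h import *
p,P,K,T=grab("scene"); hsv=cv2.cvtColor(p,cv2.COLOR_RGB2HSV)
near=np.hypot(P[...,0]-.606,P[...,1]+.047)<.13
q=P[near&(abs(P[...,2]-.104)<.004)&(hsv[...,1]<100)&(hsv[...,2]>70)]
print(q.mean(0),cv2.minAreaRect((q[:,:2]*1000).astype(np.float32)), arm.get_state()["contact_force"])
cv2.imwrite("pics/down.png",cv2.resize(p[130:280,190:390],(800,600),interpolation=2)[:,:,::-1])
E
```

```text
[ 0.61574192 -0.03182011  0.1044675 ] ((609.1104736328125, -46.22771453857422), (167.45108032226562, 24.698171615600586), 69.1178207397461) [-0.96585796  0.46842411 -2.86029112]
```

View pics/down.png

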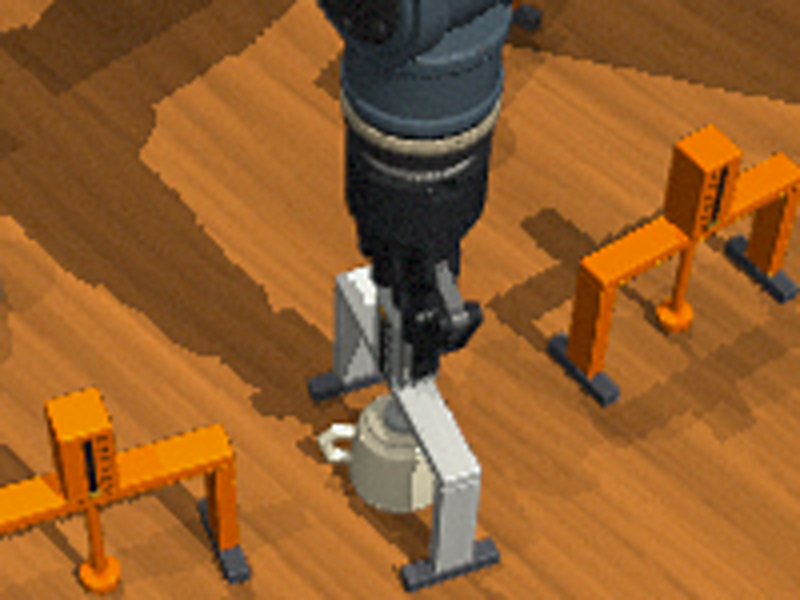

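The gauge straddles the cup with its shoes on the worktop at (345,385) and (450,565) and the foot on the cup top at (400,415). It is centred within about 1 mm. Settling the last fraction, then releasing.

Call:
servo_tool --pt "0 0 0 0 0 -0.04 2.5" --pt "0 0 0 0 0 -0.04 2.5" --pt "0 0 0 0 0 -0.04 3.2" --pt "0 0 0 0 0 -0.04 3.6" --pt "0 0 0 0 0 -0.04 4.2" --pt "0 0 0 0 0 -0.04 5" --pt "0 0 0 0 0 -0.04 6" --pt "0 0 0 0 0 -0.04 6" --pt "0 0 0 0 0 -0.04 6" --pt "0 0 0 0 0 -0.04 6"

```text
t: 10.02
tcp_pos: [0.6075, -0.0464, 0.1281]
tool_rot: [-0.584, -3.087, 0.0]
contact_force: [0.4, 0.0, -0.2]
grip_width: 0.0603
finger_force: 0.0
```

Call:
servo_tool --pt "0 0 0 0 0 0.5 6" --pt "0 0 0 0 0 1.5 6" --pt "0 0 0 0 0 3 6" --pt "0 0 0 0 0 5 6" --pt "0 0 0 0 0 7 6" --pt "0 0 0 0 0 9 6" --pt "0 0 0 0 0 11 6" --pt "0 0 0 0 0 13 6" --pt "0 0 0 0 0 14.5 6" --pt "0 0 0 0 0 15 6" --pt "0 0 0 0 0 15 6" --pt "0 0 0 0 0 15 6"

```text
t: 11.02
tcp_pos: [0.6074, -0.0464, 0.278]
tool_rot: [0.584, 3.087, -0.0]
contact_force: [0.1, 0.1, -0.3]
grip_width: 0.0599
finger_force: 0.0
```

```bash
python3 - <<'E'
from h import *
s=arm.get_state(); print(s["tcp_pos"],s["contact_force"],s["t"])
p,P,K,T=grab("scene"); hsv=cv2.cvtColor(p,cv2.COLOR_RGB2HSV)
near=np.hypot(P[...,0]-.606,P[...,1]+.047)<.13
for z in(.104,.164):
    q=P[near&(abs(P[...,2]-z)<.004)&(hsv[...,1]<100)&(hsv[...,2]>70)]
    print(q.mean(0),cv2.minAreaRect((q[:,:2]*1000).astype(np.float32)))
cv2.imwrite("pics/end.png",cv2.resize(p[130:280,190:390],(800,600),interpolation=2)[:,:,::-1])
E
```

```text
[ 0.60744768 -0.04641574  0.27795798] [ 0.1138721   0.13479431 -0.28114367] 11.0167
[ 0.61586431 -0.03167524  0.10452457] ((608.150634765625, -46.42097473144531), (168.25479125976562, 29.272079467773438), 69.90962219238281)
[ 0.60928923 -0.04507764  0.16440074] ((608.5264892578125, -45.36796188354492), (30.821250915527344, 29.882871627807617), 69.92980194091797)
```

View pics/end.png

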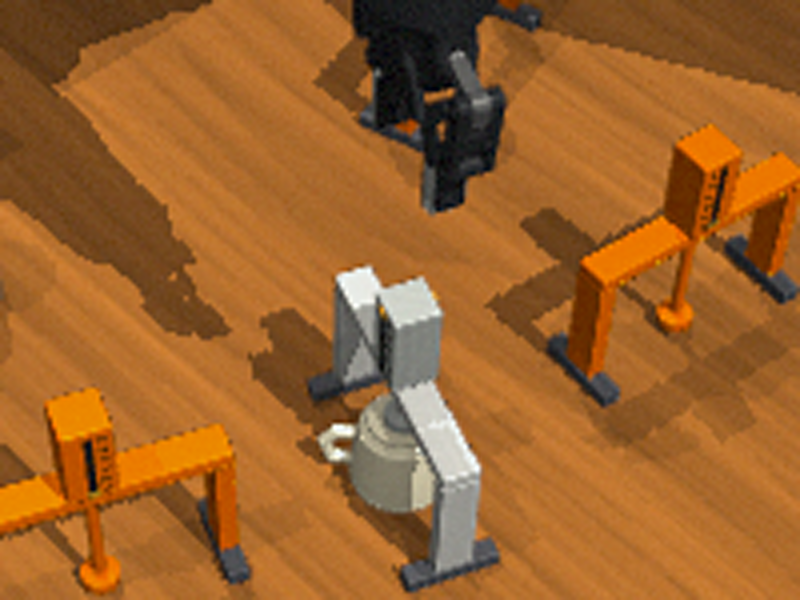

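The gauge stands free and upright over the cup, with its barrel top level at z 0.164. The foot is on the cup top at (400,410), the cup hasn't moved, and the gripper is clear above at (445,190).

```bash
python3 -c "
from bench import arm
print(arm.hand_in())"
```

```text
the job is handed in; nothing more can be done
None
```

The white bridge gauge now stands upright over the small cup with its foot within about 2 mm of the cup's centre; it is released, the small cup has not moved, I did not touch the larger cup, and the job was handed in after about 11 s.

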